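# Dip cup from behind the sauce bottles

## Robot

A 7-joint arm with a two-finger parallel gripper is mounted at the origin on the work surface. World frame = base frame: x ahead of the robot, y to its left, z up, the work surface at z = 0. Lengths are in m, angles in rad, forces in N, time in s.
With the tool pointing down it reaches from about 0.4 to 0.85 m from the base axis. Payload 4.5 kg.
Tool frame: the origin (TCP) lies on the centre line of the jaws, within the pads' length; the fingertips stand 8 mm ahead of it and the grasp point (between the pads) lies 11 mm behind it; x points along the fingers, y is the direction in which the jaws open and shut, and the axes are right-handed (so a half turn about x gives the same grasp; the last joint's range is limited). The gripper opens to 85 mm and grips with 20 to 120 N. Pads are 22 mm wide; open, the fingers measure 114 mm over their backs; the gripper's body (76 mm by 85 mm) begins 54 mm behind the grasp point. The pads swing forward as they close: fully open they stand 13 mm farther back than shut.
Start: joints at [-1.104, 0.689, -0.195, 1.565, 0.157, 0.902, -0.215], TCP at [0.262, 0.567, 0.239] pointing down, gripper open.
Joint ranges: [-3.01, 3.01], [-0.46, 2.08], [-1.47, 1.51], [0.13, 2.56], [-1, 4.14], [0.04, 2.09], [-2.66, 2.66]. Speed limits (rad/s): [2.57, 2.57, 3.14, 3.14, 3.14, 3.14, 3.14].

## Interface

Orientations are given as a 3x3 rotation matrix whose columns are the frame's x, y, z axes.
In Python, from plant import status, cams, workorder gives the robot as it stands.
- The arm moves only by the shell command python3 -m crank 'ROWS' [OPENING] [FORCE]. ROWS is JSON, a list of rows, each an object of numbers: "dx", "dy", "dz": the shift along the tool's x, y, z in m; "turn": the turn about the tool's x in degrees. In form: [{"dx": .., "dy": .., "dz": .., "turn": ..}, ...]. A call has 1 to 10 rows; each row is the pose to reach, as a shift and turn from the pose commanded when the call began, along the tool's axes at that moment; what a row does not reach only later rows make up. A row lasts 1/8 s, in which the tool goes at most 62.5 mm and 10.7 degrees, less where a joint would pass 70% of its speed; a pose out of reach is approached as far as the arm can. A call with a gripper value outside its range is refused whole. OPENING is the finger opening in m, from 0 to 0.0854, set as the call begins (- or left out, the last holds). The fingers move at their own pace and stop on an object; FORCE is the grip in N (left out, the last holds). Time passes only in rows, so rows that repeat a pose let the fingers close. It gives the time, the measured TCP pose, the force and the opening at its end, in the units of the state.
- status.get_obs(): the state, without advancing time (a new reading comes with each control period).
- cams.capture(name): name is "side" or "top" or "wrist"; returns (picture, depth): 480x640x3 uint8, red, green, blue; 480x640 float32, m along the optical axis (not along the pixel's ray), 0 where there is no reading.
- cams.camera_model(name): a dict with "camera_matrix" (3x3 intrinsics, pixels), "distortion" ([k1, k2, p1, p2, k3] as OpenCV has them; the pictures are not rectified), "view" (4x4, takes a point from world to camera coordinates). Camera axes: x right, y up, looking along -z (the intrinsics and any distortion apply to the point x, -y, -z); pixel columns grow to the right and rows downward; lengths in m; the calibration is good to about 2 mm. A picture is of the moment at which its call begins: read the wrist's pose just before it. camera_model takes no time and is no camera call; for the wrist camera it gives the pose at the moment of the call.
- workorder.sign_off(): hands the job in, once; it reports no verdict.
The state is a dict: "time": time; "joint_positions": joint angles; "joint_velocities": joint speeds; "tau": joint torques, N m; "tool_pos": TCP position; "orientation": TCP orientation; "force": force on the tool from outside, world axes, zero at the start; "torque": the same for the moment, N m; "grip_width": finger opening in m.
Only numpy, scipy, OpenCV 4.12 (cv2) and the standard library are available. Lean on these libraries where they do the work, as an engineer would, in place of code of your own. Each camera call takes 0.05 s, during which the arm holds its last target. There are 200 camera calls.

## Task

The waiting plate needs its dip cup, the small steel one with the blue lid that stands boxed in behind the three squeeze bottles on the sauce station. Stand all three bottles aside on the baking tray, set the cup in the middle of the plate, and only then put the bottles back upright, each on the very seat it came from. Do not tip the bottles or the cup over, and leave the spice jar, the dredge shaker and the call bell where they stand.

Things in the scene. Friction and masses are not known exactly. Their poses are not given: they have to be found in the camera images.
- red_bottle: Red squeeze bottle standing upright: a straight round body 50 mm across from the foot to 116 mm up, then a screw cap 43 mm across and a pointed nozzle whose tip is 158 mm up; about 250 g. To carry it, grip the straight body high up, about 106 mm above the foot. Origin: centre of the underside; z up along the bottle. The three bottles are dealt anew to the station's left, right and front seats.
- yellow_bottle: Yellow squeeze bottle standing upright: a straight round body 50 mm across from the foot to 116 mm up, then a screw cap 43 mm across and a pointed nozzle whose tip is 158 mm up; about 250 g. To carry it, grip the straight body high up, about 106 mm above the foot. Origin: centre of the underside; z up along the bottle.
- white_bottle: White squeeze bottle standing upright: a straight round body 50 mm across from the foot to 116 mm up, then a screw cap 43 mm across and a pointed nozzle whose tip is 158 mm up; about 250 g. To carry it, grip the straight body high up, about 106 mm above the foot. Origin: centre of the underside; z up along the bottle.
- dip_cup: Small round steel cup with a closed bright blue lid, 56 mm across and 45 mm high, straight-sided, about 140 g, on the station's rear middle seat. Origin: centre of the underside; z up. Neighbouring bottles are only about 5 mm away from it at the start. Grip it across its sides about 30 mm above its underside.
- sauce_station: Fixed steel tray, 200 mm deep (its x) by 250 mm wide, lip 16 mm high, floor 6 mm above the table. Flush black rubber seats, 53 mm across, at (x, y) mm: cup (30, 0), left (30, 60), right (30, -60), front (-28, 0). Rear gallery rail at x = 93 mm, 123 mm high: grip with the fingers closing along its y. Origin: centre of the underside; x points away from the robot, y left.
- sheet_pan: Fixed small baking tray (the side area), grey metal, empty: 240 mm long (its x) by 165 mm wide (its y), inside 232 by 157 mm, rim 25 mm high, floor 3 mm above the table. Origin: centre of the underside. It lies to the left or right of the robot, the plate on the other side.
- plate: Fixed round white plate with a blue edge line, 200 mm across; flat middle 140 mm across, 6 mm above the table; rim 17 mm high. Origin: centre of the underside.
- spice_jar: Bystander: amber spice jar with a dark red cap, 41 mm across, 92 mm high, in the left front corner (as seen from the robot) of the sauce station. Origin: centre of the underside. Leave it.
- dredge_shaker: Bystander: steel shaker with a perforated domed top and a side handle, 66 mm across, 105 mm high, on the table between robot and station. Origin: centre of the underside. Leave it.
- call_bell: Bystander: chrome service bell on a black foot, 84 mm across, 68 mm high, on the table to the left of the station, further back. Origin: centre of the underside. Leave it.
Not all that is in view belongs to the job. Of the things like the yellow_bottle, leave any that is green or turquoise; of the rest the smaller one is meant.

How it is judged:
By the outcome, as a careful person would: the job done as asked, in the order asked, and still so for the second after the job is handed in, with the robot touching nothing.
It also fails if it takes over 128 s, if anything falls off the work surface, if the arm or the gripper's body presses on something with over 40 N, if the wrist force passes 120 N, or if a joint passes its speed limit or range.

## Working session

There is one attempt and no reset: what is moved stays moved. The work goes in short steps, Python scripts to look and compute and a shell command to move; the robot and the scene stay as the last step left them, time stands still between calls to the robot, and variables do not carry over. Pictures are saved under pics/ and viewed, about 12 in all and at most 16, crops included, and the job is handed in when it is done.

```bash
ls; mkdir -p pics
python3 - <<'E'
from plant import status,cams
import cv2,numpy as np
o=status.get_obs()
print(o['time'],o['tool_pos'],np.round(o['orientation'],3),o['grip_width'],o['force'])
for n in("top","side"):
    p,d=cams.capture(n); cv2.imwrite(f'pics/{n}0.png',p[:,:,::-1]); np.save(f'pics/{n}0.npy',d)
    m=cams.camera_model(n); print(n,np.round(m['camera_matrix'],1),m['distortion'],np.round(m['view'],3))
E
```

```text
pics
0.0 [0.26188407 0.56676131 0.23844815] [[-0.001  0.419  0.908]
 [-0.002  0.908 -0.419]
 [-1.    -0.002  0.   ]] 0.08510057961832437 [-0.24224964  0.11793181 -0.91679537]
top [[478.7   0.  313.1]
 [  0.  478.7 249.1]
 [  0.    0.    1. ]] [-0.0944578  0.         0.         0.         0.       ] [[ 0.007 -1.    -0.008  0.05 ]
 [ 0.997  0.006  0.078 -0.585]
 [-0.078 -0.009  0.997 -1.156]
 [ 0.     0.     0.     1.   ]]
side [[492.7   0.  322.5]
 [  0.  492.7 235.7]
 [  0.    0.    1. ]] [-0.06120622  0.          0.          0.          0.        ] [[ 0.845 -0.534 -0.022 -0.438]
 [ 0.28   0.408  0.869 -0.22 ]
 [-0.455 -0.741  0.494 -0.673]
 [ 0.     0.     0.     1.   ]]
```

View pics/top0.png

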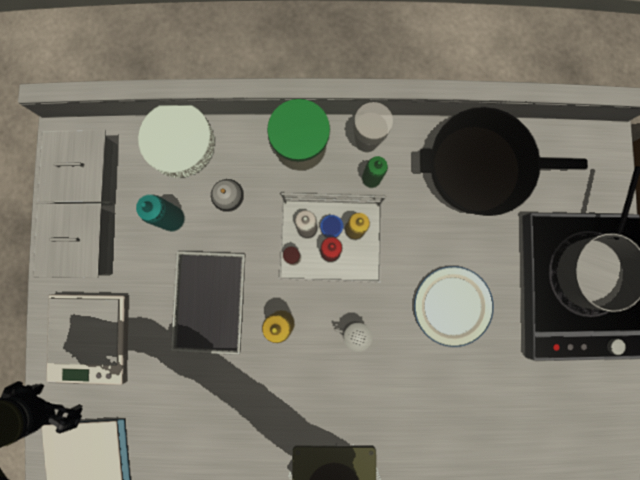

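View pics/side0.png

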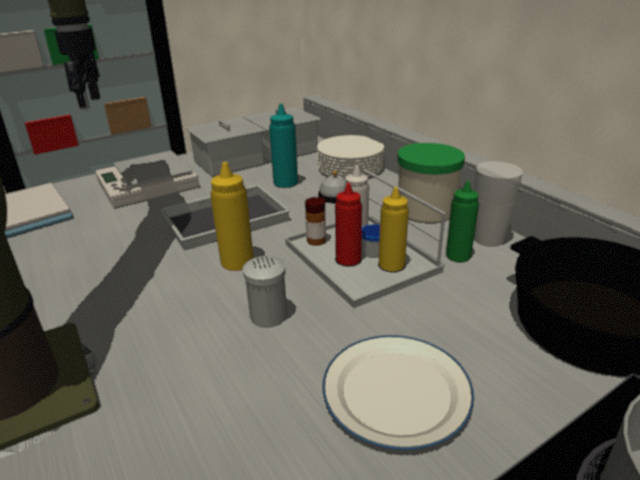

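The top view shows the station at about (330,237), with white at (306,222) on the left seat, yellow at (358,223) on the right and red at (331,248) in front. The blue-lidded cup is at (331,226), the tray at (209,302) and the plate at (453,306).

Yellow look-alikes:
- (358,223): small yellow on the station. This is my choice.
- (277,327): larger yellow on the table, leave.
- (155,210): turquoise, leave.
- (375,172): green, leave.

Next I measure, with one close crop.

```bash
cat > h.py <<'E'
import numpy as np,cv2
from plant import status,cams
def world(n,uv,depth=None,z=None,m=None):
    """pixels -> world, by depth (along axis) or by plane z"""
    m=m or cams.camera_model(n); V=np.array(m['view']); R,t=V[:3,:3],V[:3,3]
    q=cv2.undistortPoints(np.float64(uv).reshape(-1,1,2),np.array(m['camera_matrix']),np.array(m['distortion'])).reshape(-1,2)
    ray=np.c_[q[:,0],-q[:,1],-np.ones(len(q))]
    if z is None: return (ray*np.asarray(depth).reshape(-1,1)-t)@R
    c=-t@R; w=ray@R
    return c+w*((z-c[2])/w[:,2:])
def cloud(n,d,m=None):
    v,u=np.mgrid[:480,:640]; return world(n,np.c_[u.ravel(),v.ravel()],d.ravel(),m=m).reshape(480,640,3)
def circ(P):
    A=np.c_[2*P[:,:2],np.ones(len(P))]; s=np.linalg.lstsq(A,(P[:,:2]**2).sum(1),rcond=None)[0]
    return s[:2],np.sqrt(s[2]+s[:2]@s[:2])
E
python3 - <<'E'
from h import *
np.set_printoptions(precision=4,suppress=True)
for n in('top','side'):
    d=np.load(f'pics/{n}0.npy'); W=cloud(n,d); np.save(f'pics/{n}W.npy',W)
    im=cv2.imread(f'pics/{n}0.png'); hsv=cv2.cvtColor(im,cv2.COLOR_BGR2HSV).astype(int);H,S,Vv=hsv.transpose(2,0,1)
    box=(W[...,0]>.35)&(W[...,0]<.8)&(W[...,1]>-.3)&(W[...,1]<.45)&(d>0)
    for c,k in dict(red=((H<6)|(H>174))&(S>150)&(Vv>90),yel=(H>18)&(H<30)&(S>150)&(Vv>90),blue=(H>105)&(H<130)&(S>130)&(Vv>60)).items():
        N,L,st,_=cv2.connectedComponentsWithStats((k&box).astype(np.uint8))
        for i in range(1,N):
            if st[i,4]>60:
                P=W[L==i]; c0,r=circ(P[(P[:,2]<.115)]) if (P[:,2]<.115).sum()>20 else (0,0)
                print(n,c,st[i],P.min(0),P.max(0),np.median(P,0),'circ',c0,r)
print('top px', {k:world('top',[u],z=z)[0] for k,u,z in [('white',(306,219),.16),('yellow',(359,220),.16),('red',(331,244),.16),('cup',(331,226),.05),('stFL',(281,278),.016),('stFR',(379,280),.016),('railL',(281,196),.123),('railR',(381,199),.123),('panBL',(177,252),.025),('panBR',(244,253),.025),('panFL',(173,352),.025),('panFR',(240,353),.025),('plateL',(413,306),.017),('plateR',(493,306),.017),('plateT',(453,266),.017),('plateB',(453,346),.017)]})
im=cv2.imread('pics/top0.png');cv2.imwrite('pics/crop0.png',cv2.resize(im[170:370,160:400],None,fx=3,fy=3,interpolation=2))
E
```

```text
top red [322 238  19  20 303] [ 0.5588 -0.0064  0.1216] [0.6026 0.0336 0.1657] [0.5786 0.0136 0.1415] circ 0 0
top yel [349 214  20  20 297] [ 0.6142 -0.0688  0.1223] [ 0.6577 -0.0272  0.1656] [ 0.6341 -0.0473  0.1411] circ 0 0
top yel [263 315  28  28 567] [0.3727 0.1017 0.1525] [0.4319 0.1603 0.2079] [0.4044 0.1298 0.1764] circ 0 0
top blue [321 216  22  21 349] [ 0.6154 -0.0154  0.0024] [0.6637 0.0354 0.0564] [0.6413 0.009  0.0508] circ [0.6406 0.0104] 0.0182449911310618
side red [ 336  183   24   82 1298] [ 0.558  -0.0152  0.0105] [0.6025 0.0283 0.1655] [ 0.5698 -0.0035  0.0975] circ [0.5781 0.0065] 0.01685132587156462
side yel [ 211  162   36  108 2680] [0.3716 0.0965 0.0041] [0.4304 0.1535 0.2076] [0.3918 0.1074 0.1138] circ [0.4033 0.1295] 0.029055937320061835
side yel [ 380  188   28   83 1807] [ 0.6129 -0.0759  0.0093] [ 0.6597 -0.0332  0.1658] [ 0.6259 -0.065   0.0908] circ [ 0.6389 -0.0507] 0.022736566987710597
side blue [362 224  17  17 239] [ 0.6147 -0.0155  0.0434] [0.6635 0.0354 0.0558] [0.6325 0.0076 0.0529] circ [0.6372 0.0085] 0.01771505898581011
top px {'white': array([0.6403, 0.0691, 0.16  ]), 'yellow': array([ 0.6388, -0.0468,  0.16  ]), 'red': array([0.5857, 0.0142, 0.16  ]), 'cup': array([0.6392, 0.0112, 0.05  ]), 'stFL': array([0.5135, 0.1331, 0.016 ]), 'stFR': array([ 0.5101, -0.1088,  0.016 ]), 'railL': array([0.6981, 0.1274, 0.123 ]), 'railR': array([ 0.6926, -0.1003,  0.123 ]), 'panBL': array([0.5755, 0.3921, 0.025 ]), 'panBR': array([0.5741, 0.2246, 0.025 ]), 'panFL': array([0.3293, 0.3964, 0.025 ]), 'panFR': array([0.3298, 0.2306, 0.025 ]), 'plateL': array([ 0.4466, -0.1925,  0.017 ]), 'plateR': array([ 0.4467, -0.3931,  0.017 ]), 'plateT': array([ 0.5456, -0.2933,  0.017 ]), 'plateB': array([ 0.3486, -0.2915,  0.017 ])}
```

View pics/crop0.png

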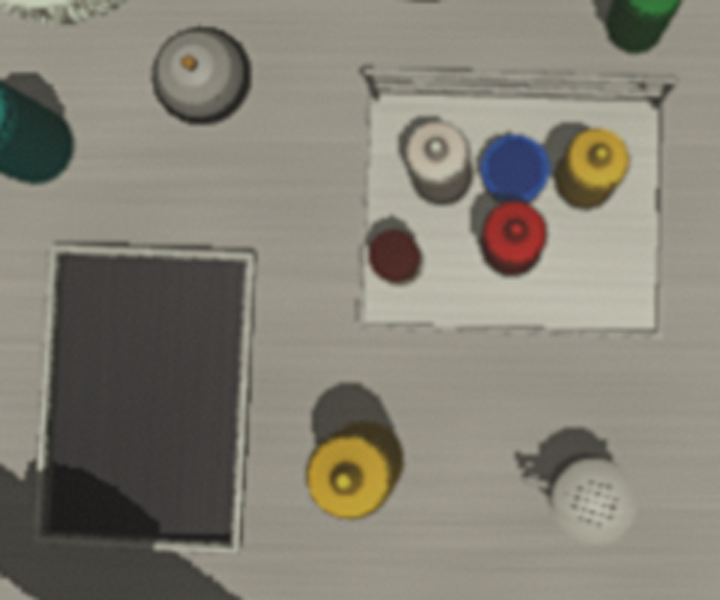

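The crop confirms the choice: small yellow is on the right seat at crop (598,158), the big yellow on the table is at (348,477), and the jar is at (395,257). Now I go above the red bottle.

```bash
cat > d.py <<'E'
import sys,numpy as np
from plant import status
# d.py x y z jawdeg : shift in tool axes (m) and turn (deg); jawdeg = world heading of jaw axis
o=status.get_obs();R=np.array(o['orientation']);a=[float(s) for s in sys.argv[1:]]
y=R[:,1];h=np.degrees(np.arctan2(y[1],y[0]))
print('t',round(o['time'],2),'pos',np.round(o['tool_pos'],4),'head',round(h,2),'w',round(o['grip_width'],4),'F',np.round(o['force'],1),'tilt',np.round(R[:2,0],4),'j',np.round(o['joint_positions'],2))
for i in range(0,len(a),4):
    print('d',np.round(R.T@(np.array(a[i:i+3])-o['tool_pos']),4),'turn',round(h-a[i+3],1))
E
python3 d.py .40 .40 .30 89 .578 .012 .30 89
```

```text
t 0.1 pos [0.2619 0.5669 0.2385] head 65.21 w 0.0853 F [ 0.1 -0.   0.2] tilt [-0.0006 -0.0016] j [-1.1   0.69 -0.19  1.57  0.16  0.9  -0.22]
d [-0.0613 -0.0937  0.1953] turn -23.8
d [-0.0608 -0.3713  0.5196] turn -23.8
```

```bash
python3 -m crank '[{"dx":-0.06,"turn":-10},{"dx":-0.061,"dy":-0.05,"dz":0.08,"turn":-20},{"dx":-0.061,"dy":-0.094,"dz":0.12,"turn":-23.8},{"dx":-0.061,"dy":-0.13,"dz":0.17,"turn":-23.8},{"dx":-0.061,"dy":-0.17,"dz":0.22,"turn":-23.8},{"dx":-0.061,"dy":-0.20,"dz":0.27,"turn":-23.8},{"dx":-0.061,"dy":-0.24,"dz":0.32,"turn":-23.8},{"dx":-0.061,"dy":-0.28,"dz":0.37,"turn":-23.8},{"dx":-0.061,"dy":-0.315,"dz":0.42,"turn":-23.8},{"dx":-0.061,"dy":-0.35,"dz":0.47,"turn":-23.8}]' 0.072 50
python3 d.py .578 .012 .30 89
```

```text
t 0.1 pos [0.2619 0.5669 0.2385] head 65.21 w 0.0853 F [ 0.1 -0.   0.2] tilt [-0.0006 -0.0016] j [-1.1   0.69 -0.19  1.57  0.16  0.9  -0.22]
d [-0.0608 -0.3713  0.5196] turn -23.8$[0]: bad value
```

```bash
python3 -m crank '[{"dx":-0.06,"dy":0,"dz":0,"turn":-10},{"dx":-0.061,"dy":-0.05,"dz":0.08,"turn":-20},{"dx":-0.061,"dy":-0.094,"dz":0.12,"turn":-23.8},{"dx":-0.061,"dy":-0.13,"dz":0.17,"turn":-23.8},{"dx":-0.061,"dy":-0.17,"dz":0.22,"turn":-23.8},{"dx":-0.061,"dy":-0.20,"dz":0.27,"turn":-23.8},{"dx":-0.061,"dy":-0.24,"dz":0.32,"turn":-23.8},{"dx":-0.061,"dy":-0.28,"dz":0.37,"turn":-23.8},{"dx":-0.061,"dy":-0.315,"dz":0.42,"turn":-23.8},{"dx":-0.061,"dy":-0.35,"dz":0.47,"turn":-23.8}]' 0.072 50
python3 d.py .578 .012 .30 89
```

```text
time: 1.35
tool_pos: [0.5305, 0.0716, 0.3001]
orientation: [[-0.0, 0.017, 1.0], [0.0, 1.0, -0.017], [-1.0, 0.0, -0.0]]
force: [1.3, 1.2, -0.0]
grip_width: 0.0721
t 1.35 pos [0.5305 0.0716 0.3001] head 89.01 w 0.0721 F [ 1.3  1.2 -0. ] tilt [-0.0003  0.0001] j [-0.01  0.51 -0.34  1.75  0.2   0.92  1.12]
d [ 0.0001 -0.0588  0.0486] turn 0.0
```

```bash
python3 -m crank '[{"dx":0,"dy":-0.03,"dz":0.02,"turn":0},{"dx":0,"dy":-0.059,"dz":0.02,"turn":0},{"dx":0,"dy":-0.059,"dz":0.02,"turn":0},{"dx":0,"dy":-0.059,"dz":0.02,"turn":0}]' >/dev/null
python3 - <<'E'
from h import *
p,d=cams.capture('wrist');m=cams.camera_model('wrist');W=cloud('wrist',d,m)
cv2.imwrite('pics/w1.png',p[:,:,::-1]);np.save('pics/w1.npy',W)
V=np.array(m['view']);print('cam',-V[:3,:3].T@V[:3,3],V[2,:3],status.get_obs()['tool_pos'])
E
```

```text
cam [0.47599093 0.01596568 0.43385325] [-0.28388563  0.00401658  0.95884974] [0.54861763 0.01583485 0.30023058]
```

View pics/w1.png

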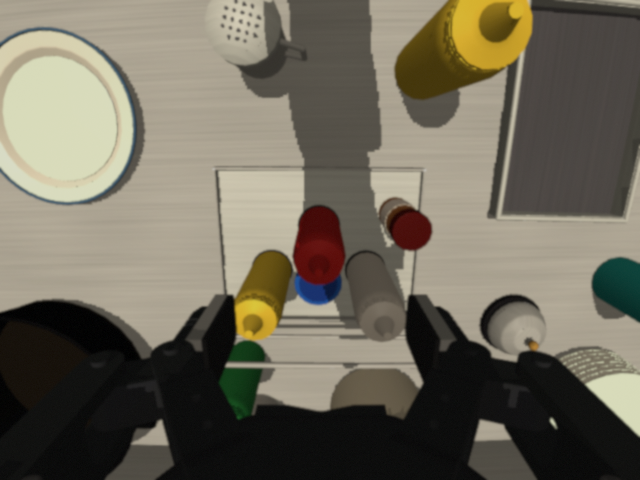

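The wrist view shows red (320,240), small yellow (263,295), white (375,295), the blue lid (318,290), the plate (65,115), the tray (565,110) and the jar (405,225). I'll fit cylinders to the depth data.

```bash
python3 - <<'E'
from h import *
from scipy.optimize import least_squares
np.set_printoptions(precision=4,suppress=True)
W=np.load('pics/w1.npy');T=np.load('pics/topW.npy')
def fit(W,c,r,z0,z1,R=.04):
    P=W[(np.hypot(W[...,0]-c[0],W[...,1]-c[1])<R)&(W[...,2]>z0)&(W[...,2]<z1)]
    s=least_squares(lambda q:np.hypot(P[:,0]-q[0],P[:,1]-q[1])-r,c,loss='soft_l1',f_scale=.001)
    return s.x,len(P),np.median(np.abs(s.fun))
for n,c in dict(red=(.579,.012),white=(.6375,.07),yellow=(.637,-.049)).items():
    print(n,fit(W,c,.025,.03,.115,.032),fit(W,c,.0215,.124,.134,.03),'tip',W[np.hypot(W[...,0]-c[0],W[...,1]-c[1])<.03][:,2].max())
print('jar',fit(W,(.56,.1),.0205,.02,.09,.03))
# seen lid/plate/pan/station floor
im=cv2.imread('pics/w1.png');hsv=cv2.cvtColor(im,cv2.COLOR_BGR2HSV).astype(int)
k=(hsv[...,0]>105)&(hsv[...,0]<130)&(hsv[...,1]>130)&(W[...,2]>.03)&(W[...,2]<.06)&(abs(W[...,0]-.64)<.04)
print('lid',W[k].min(0),W[k].max(0))
for n,w in(('w',W),('t',T)):
    k=(w[...,2]>.012)&(w[...,2]<.03)&(abs(w[...,1]+.2925)<.12)&(abs(w[...,0]-.447)<.12)
    print(n,'plate rim',w[k].min(0),w[k].max(0),k.sum())
    k=(w[...,2]>.016)&(w[...,2]<.035)&(w[...,1]>.2)&(w[...,1]<.42)&(w[...,0]>.3)&(w[...,0]<.6)
    P=w[k][:,:2].astype(np.float32);print('pan',cv2.minAreaRect(P) if len(P) else 0,len(P))
    k=(w[...,2]>.10)&(w[...,2]<.14)&(abs(w[...,1]-.01)<.15)&(w[...,0]>.68)&(w[...,0]<.73);P=w[k];print('rail',len(P),np.polyfit(P[:,1],P[:,0],1) if len(P)>9 else 0,P[:,1].min(),P[:,1].max())
E
python3 d.py .5795 .012 .30 89
```

```text
red (array([0.5844, 0.0127]), 755, np.float64(0.0001271068497621479)) (array([0.5831, 0.0128]), 290, np.float64(0.0006296121365953165)) tip 0.16454605403553627
white (array([0.644 , 0.0719]), 1266, np.float64(0.00031503773472921735)) (array([0.6425, 0.0716]), 358, np.float64(0.0006326827673268452)) tip 0.16426106600484172
yellow (array([ 0.6403, -0.0493]), 1251, np.float64(0.00032551846484075997)) (array([ 0.6388, -0.0486]), 349, np.float64(0.0006800525134182077)) tip 0.16470593657263555
jar (array([0.569 , 0.1056]), 608, np.float64(0.00028013908999191366))
lid [ 0.6314 -0.3585  0.0469] [0.6795 0.0365 0.0581]
w plate rim [ 0.3507 -0.3761  0.012 ] [ 0.5493 -0.1944  0.019 ] 4905
pan ((0.454901784658432, 0.31252560019493103), (0.17275676131248474, 0.24564296007156372), 88.26081848144531) 3444
rail 1119 [0.0221 0.703 ] -0.08635533237739085 0.11206350923433928
t plate rim [ 0.348  -0.3944  0.012 ] [ 0.5458 -0.1948  0.0231] 1480
pan ((0.45189785957336426, 0.31280919909477234), (0.17240792512893677, 0.24567732214927673), 87.89547729492188) 1069
rail 282 [0.0237 0.7007] -0.10763135882185394 0.12799619759856012
t 1.9 pos [0.5486 0.0158 0.3002] head 89.13 w 0.0719 F [-1.   0.3  0.2] tilt [-0.0003  0.0011] j [ 0.1   0.53 -0.33  1.71  0.2   0.94  1.24]
d [ 0.0002 -0.0034  0.0309] turn 0.1
```

```bash
python3 -m crank '[{"dx":0,"dy":-0.0026,"dz":0.034,"turn":0.6},{"dx":0.04,"dy":-0.0026,"dz":0.034,"turn":0.6},{"dx":0.08,"dy":-0.0026,"dz":0.034,"turn":0.6},{"dx":0.12,"dy":-0.0026,"dz":0.034,"turn":0.6},{"dx":0.15,"dy":-0.0026,"dz":0.034,"turn":0.6},{"dx":0.175,"dy":-0.0026,"dz":0.034,"turn":0.6},{"dx":0.19,"dy":-0.0026,"dz":0.034,"turn":0.6},{"dx":0.198,"dy":-0.0026,"dz":0.034,"turn":0.6},{"dx":0.198,"dy":-0.0026,"dz":0.034,"turn":0.6}]' - 50 >/dev/null; python3 d.py .5825 .0128 .102 88.5
```

```text
t 3.02 pos [0.5829 0.0114 0.1024] head 88.43 w 0.0721 F [-0.1  0.1  0.2] tilt [0.0001 0.0002] j [ 0.03  0.83 -0.23  1.8   0.33  0.55  1.14]
d [ 0.0004  0.0014 -0.0005] turn -0.1
```

Correct by 1.4 mm and close.

```bash
python3 -m crank '[{"dx":0,"dy":0.0014,"dz":0,"turn":0},{"dx":0,"dy":0.0014,"dz":0,"turn":0}]' >/dev/null
python3 -m crank '[{"dx":0,"dy":0,"dz":0,"turn":0},{"dx":0,"dy":0,"dz":0,"turn":0},{"dx":0,"dy":0,"dz":0,"turn":0},{"dx":0,"dy":0,"dz":0,"turn":0},{"dx":0,"dy":0,"dz":0,"turn":0},{"dx":0,"dy":0,"dz":0,"turn":0}]' 0.035 50 >/dev/null
python3 d.py .5825 .0128 .302 88.5
python3 -m crank '[{"dx":-0.015,"dy":0,"dz":0,"turn":0},{"dx":-0.04,"dy":0,"dz":0,"turn":0},{"dx":-0.08,"dy":0,"dz":0,"turn":0},{"dx":-0.12,"dy":0,"dz":0,"turn":0},{"dx":-0.16,"dy":0,"dz":0,"turn":0},{"dx":-0.185,"dy":0,"dz":0,"turn":0},{"dx":-0.2,"dy":0,"dz":0,"turn":0},{"dx":-0.2,"dy":0,"dz":0,"turn":0}]' > /dev/null
python3 d.py .530 .311 .302 88.5
```

```text
t 4.03 pos [0.5833 0.0125 0.1029] head 88.4 w 0.049 F [-0.3 -0.5  5.9] tilt [0.0011 0.0002] j [ 0.03  0.83 -0.23  1.8   0.33  0.55  1.13]
d [-0.1991  0.0003 -0.0006] turn -0.1
t 5.03 pos [0.5831 0.0124 0.3029] head 88.4 w 0.0486 F [-0.  -0.4 -2.9] tilt [0.0013 0.0001] j [ 0.09  0.57 -0.33  1.61  0.21  0.99  1.24]
d [ 0.0009  0.297  -0.0614] turn -0.1
```

```bash
python3 -m crank '[{"dx":0,"dy":0.02,"dz":-0.004,"turn":0},{"dx":0,"dy":0.055,"dz":-0.011,"turn":0},{"dx":0,"dy":0.095,"dz":-0.02,"turn":0},{"dx":0,"dy":0.135,"dz":-0.028,"turn":0},{"dx":0,"dy":0.175,"dz":-0.036,"turn":0},{"dx":0,"dy":0.215,"dz":-0.044,"turn":0},{"dx":0,"dy":0.25,"dz":-0.052,"turn":0},{"dx":0,"dy":0.28,"dz":-0.061,"turn":0},{"dx":0,"dy":0.297,"dz":-0.061,"turn":0},{"dx":0,"dy":0.297,"dz":-0.061,"turn":0}]' >/dev/null
python3 d.py .530 .311 .1005 88.5
python3 -m crank '[{"dx":0.02,"dy":0,"dz":0,"turn":0},{"dx":0.055,"dy":0,"dz":0,"turn":0},{"dx":0.095,"dy":0,"dz":0,"turn":0},{"dx":0.135,"dy":0,"dz":0,"turn":0},{"dx":0.165,"dy":0,"dz":0,"turn":0},{"dx":0.185,"dy":0,"dz":0,"turn":0},{"dx":0.195,"dy":0,"dz":0,"turn":0},{"dx":0.195,"dy":0,"dz":0,"turn":0}]' >/dev/null
python3 d.py .530 .311 .1005 88.5
```

```text
t 6.28 pos [0.5294 0.3125 0.3014] head 88.56 w 0.0488 F [ 0.4 -0.9 -1.9] tilt [-0.0013  0.    ] j [-0.43  0.62 -0.32  1.51  0.21  1.04  0.75]
d [ 0.2009 -0.0015  0.0009] turn 0.1
t 7.28 pos [0.5305 0.3098 0.1069] head 88.33 w 0.049 F [ 0.   0.2 -2.2] tilt [-0.0005 -0.0012] j [-0.47  0.85 -0.24  1.7   0.32  0.63  0.65]
d [ 0.0064  0.0012 -0.0005] turn -0.2
```

```bash
python3 -m crank '[{"dx":0.003,"dy":0,"dz":0,"turn":0},{"dx":0.006,"dy":0,"dz":0,"turn":0},{"dx":0.007,"dy":0,"dz":0,"turn":0},{"dx":0.007,"dy":0,"dz":0,"turn":0}]' >/dev/null
python3 d.py .530 .311 .1005 88.5
```

```text
t 7.78 pos [0.5302 0.3111 0.1004] head 88.41 w 0.0488 F [ 0.7  0.2 -2. ] tilt [0.0002 0.0001] j [-0.47  0.86 -0.24  1.7   0.32  0.61  0.65]
d [-0.0001 -0.0001 -0.0002] turn -0.1
```

```bash
python3 -m crank '[{"dx":0.001,"dy":0,"dz":0,"turn":0},{"dx":0.0015,"dy":0,"dz":0,"turn":0},{"dx":0.0015,"dy":0,"dz":0,"turn":0}]' >/dev/null
python3 d.py .530 .311 .1005 88.5
python3 -m crank '[{"dx":0,"dy":0,"dz":0,"turn":0},{"dx":0,"dy":0,"dz":0,"turn":0},{"dx":0,"dy":0,"dz":0,"turn":0},{"dx":0,"dy":0,"dz":0,"turn":0}]' 0.072 >/dev/null
python3 -m crank '[{"dx":-0.03,"dy":0,"dz":0,"turn":0},{"dx":-0.08,"dy":0,"dz":0,"turn":0},{"dx":-0.14,"dy":0,"dz":0,"turn":0},{"dx":-0.18,"dy":0,"dz":0,"turn":0},{"dx":-0.2,"dy":0,"dz":0,"turn":0},{"dx":-0.2,"dy":0,"dz":0,"turn":0}]' > /dev/null
python3 d.py .642 .0715 .300 88.5
```

```text
t 8.15 pos [0.5305 0.3112 0.1   ] head 88.4 w 0.0487 F [-1.5 -0.6  6. ] tilt [0.0011 0.0004] j [-0.47  0.86 -0.24  1.7   0.32  0.61  0.65]
d [-0.0005 -0.0002 -0.0005] turn -0.1
t 9.4 pos [0.5309 0.3116 0.3004] head 88.39 w 0.0718 F [-0.4  0.8 -0.9] tilt [0.0031 0.0021] j [-0.43  0.62 -0.32  1.52  0.21  1.04  0.74]
d [ 2.000e-04 -2.368e-01  1.178e-01] turn -0.1
```

```bash
python3 -m crank '[{"dx":0,"dy":-0.04,"dz":0.02,"turn":0},{"dx":0,"dy":-0.09,"dz":0.045,"turn":0},{"dx":0,"dy":-0.14,"dz":0.07,"turn":0},{"dx":0,"dy":-0.19,"dz":0.095,"turn":0},{"dx":0,"dy":-0.225,"dz":0.118,"turn":0},{"dx":0,"dy":-0.2368,"dz":0.118,"turn":0},{"dx":0,"dy":-0.2368,"dz":0.118,"turn":0},{"dx":0,"dy":-0.2368,"dz":0.118,"turn":0}]' >/dev/null
python3 -m crank '[{"dx":0.04,"dy":0,"dz":0,"turn":0},{"dx":0.08,"dy":0,"dz":0,"turn":0},{"dx":0.1,"dy":0,"dz":0,"turn":0},{"dx":0.1,"dy":0,"dz":0,"turn":0}]' >/dev/null
python3 d.py .642 .0717 .1025 88.5
```

```text
t 10.9 pos [0.6398 0.0728 0.1972] head 88.58 w 0.0718 F [0.2 0.6 1.1] tilt [-0.0039  0.0004] j [-0.02  0.77 -0.3   1.54  0.27  0.88  1.13]
d [ 0.0947 -0.0011  0.0026] turn 0.1
```

```bash
python3 -m crank '[{"dx":0.01,"dy":-0.001,"dz":0.002,"turn":0},{"dx":0.04,"dy":-0.001,"dz":0.002,"turn":0},{"dx":0.07,"dy":-0.001,"dz":0.002,"turn":0},{"dx":0.088,"dy":-0.001,"dz":0.002,"turn":0},{"dx":0.094,"dy":-0.001,"dz":0.002,"turn":0},{"dx":0.094,"dy":-0.001,"dz":0.002,"turn":0},{"dx":0.094,"dy":-0.001,"dz":0.002,"turn":0}]' >/dev/null
python3 d.py .642 .0717 .1025 88.5
python3 -m crank '[{"dx":0,"dy":0,"dz":0,"turn":0},{"dx":0,"dy":0,"dz":0,"turn":0},{"dx":0,"dy":0,"dz":0,"turn":0},{"dx":0,"dy":0,"dz":0,"turn":0},{"dx":0,"dy":0,"dz":0,"turn":0},{"dx":0,"dy":0,"dz":0,"turn":0}]' 0.035 50 >/dev/null
python3 d.py .642 .0717 .1025 88.5
```

```text
t 11.78 pos [0.6444 0.0702 0.1059] head 88.4 w 0.0717 F [-0.1 -0.1  0.3] tilt [0.0022 0.0005] j [-0.04  0.89 -0.26  1.59  0.32  0.7   1.09]
d [ 0.0034  0.0014 -0.0024] turn -0.1
t 12.53 pos [0.6443 0.0703 0.1059] head 88.41 w 0.0487 F [-1.2  0.2  6.8] tilt [0.0019 0.0006] j [-0.04  0.89 -0.26  1.59  0.32  0.7   1.09]
d [ 0.0034  0.0013 -0.0023] turn -0.1
```

```bash
python3 -m crank '[{"dx":-0.015,"dy":0,"dz":0,"turn":0},{"dx":-0.04,"dy":0,"dz":0,"turn":0},{"dx":-0.08,"dy":0,"dz":0,"turn":0},{"dx":-0.12,"dy":0,"dz":0,"turn":0},{"dx":-0.16,"dy":0,"dz":0,"turn":0},{"dx":-0.185,"dy":0,"dz":0,"turn":0},{"dx":-0.2,"dy":0,"dz":0,"turn":0},{"dx":-0.2,"dy":0,"dz":0,"turn":0}]' > /dev/null
python3 d.py .454 .3125 .302 88.5
python3 -m crank '[{"dx":0,"dy":0.02,"dz":-0.013,"turn":0},{"dx":0,"dy":0.05,"dz":-0.034,"turn":0},{"dx":0,"dy":0.08,"dz":-0.06,"turn":0},{"dx":0,"dy":0.11,"dz":-0.085,"turn":0},{"dx":0,"dy":0.14,"dz":-0.11,"turn":0},{"dx":0,"dy":0.17,"dz":-0.135,"turn":0},{"dx":0,"dy":0.20,"dz":-0.16,"turn":0},{"dx":0,"dy":0.23,"dz":-0.18,"turn":0},{"dx":0,"dy":0.237,"dz":-0.196,"turn":0},{"dx":0,"dy":0.237,"dz":-0.196,"turn":0}]' >/dev/null
python3 d.py .454 .3125 .104 88.5
```

```text
t 13.53 pos [0.6437 0.0699 0.3055] head 88.4 w 0.0487 F [-0.1  0.1 -2.7] tilt [0.0013 0.0002] j [-0.01  0.67 -0.33  1.4   0.22  1.11  1.17]
d [ 0.0033  0.2372 -0.1964] turn -0.1
t 14.78 pos [0.4521 0.3124 0.3042] head 88.58 w 0.0487 F [ 0.1  0.2 -3.4] tilt [-0.002  -0.0015] j [-0.48  0.52 -0.34  1.7   0.21  0.95  0.65]
d [0.2002 0.0005 0.0023] turn 0.1
```

```bash
python3 -m crank '[{"dx":0.02,"dy":0,"dz":0.002,"turn":0},{"dx":0.055,"dy":0,"dz":0.002,"turn":0},{"dx":0.095,"dy":0,"dz":0.002,"turn":0},{"dx":0.135,"dy":0,"dz":0.002,"turn":0},{"dx":0.165,"dy":0,"dz":0.002,"turn":0},{"dx":0.185,"dy":0,"dz":0.002,"turn":0},{"dx":0.195,"dy":0,"dz":0.002,"turn":0},{"dx":0.199,"dy":0,"dz":0.002,"turn":0},{"dx":0.2015,"dy":0,"dz":0.002,"turn":0},{"dx":0.2015,"dy":0,"dz":0.002,"turn":0}]' >/dev/null
python3 d.py .454 .3125 .1025 88.5
```

```text
t 16.02 pos [0.4565 0.3124 0.1038] head 88.4 w 0.0483 F [-0.5  0.2 -1.1] tilt [0.0008 0.0006] j [-0.55  0.8  -0.22  1.89  0.35  0.48  0.52]
d [ 0.0013  0.     -0.0025] turn -0.1
```

```bash
python3 -m crank '[{"dx":0.0008,"dy":0,"dz":0,"turn":0},{"dx":0.0015,"dy":0,"dz":0,"turn":0},{"dx":0.0015,"dy":0,"dz":0,"turn":0}]' >/dev/null
python3 d.py
python3 -m crank '[{"dx":0,"dy":0,"dz":0,"turn":0},{"dx":0,"dy":0,"dz":0,"turn":0},{"dx":0,"dy":0,"dz":0,"turn":0},{"dx":0,"dy":0,"dz":0,"turn":0}]' 0.072 >/dev/null
python3 -m crank '[{"dx":-0.03,"dy":0,"dz":0,"turn":0},{"dx":-0.08,"dy":0,"dz":0,"turn":0},{"dx":-0.14,"dy":0,"dz":0,"turn":0},{"dx":-0.18,"dy":0,"dz":0,"turn":0},{"dx":-0.2,"dy":0,"dz":0,"turn":0},{"dx":-0.2,"dy":0,"dz":0,"turn":0}]' > /dev/null
python3 d.py .6395 -.049 .300 88.5
```

```text
t 16.4 pos [0.4567 0.3126 0.1028] head 88.41 w 0.049 F [-0.4 -0.5  4.9] tilt [0.0015 0.0008] j [-0.55  0.8  -0.22  1.89  0.35  0.48  0.52]
t 17.65 pos [0.4568 0.3128 0.3032] head 88.39 w 0.072 F [ 1.  -0.8  0. ] tilt [0.0029 0.0022] j [-0.47  0.53 -0.35  1.7   0.21  0.95  0.64]
d [ 0.0029 -0.3565  0.1928] turn -0.1
```

```bash
python3 -m crank '[{"dx":0,"dy":-0.04,"dz":0.02,"turn":0},{"dx":0,"dy":-0.09,"dz":0.045,"turn":0},{"dx":0,"dy":-0.14,"dz":0.075,"turn":0},{"dx":0,"dy":-0.19,"dz":0.10,"turn":0},{"dx":0,"dy":-0.24,"dz":0.13,"turn":0},{"dx":0,"dy":-0.29,"dz":0.16,"turn":0},{"dx":0,"dy":-0.335,"dz":0.185,"turn":0},{"dx":0,"dy":-0.3565,"dz":0.193,"turn":0},{"dx":0,"dy":-0.3565,"dz":0.193,"turn":0},{"dx":0,"dy":-0.3565,"dz":0.193,"turn":0}]' >/dev/null
python3 -m crank '[{"dx":0.04,"dy":0,"dz":0,"turn":0},{"dx":0.08,"dy":0,"dz":0,"turn":0},{"dx":0.1,"dy":0,"dz":0,"turn":0},{"dx":0.1,"dy":0,"dz":0,"turn":0},{"dx":0.1,"dy":0,"dz":0,"turn":0},{"dx":0.1,"dy":0,"dz":0,"turn":0}]' >/dev/null
python3 d.py .6395 -.049 .103 88.5
```

```text
t 19.65 pos [ 0.64   -0.0488  0.2033] head 88.44 w 0.072 F [ 0.3 -0.2 -0. ] tilt [0.0026 0.0004] j [ 0.17  0.76 -0.31  1.55  0.28  0.88  1.31]
d [ 0.1003 -0.0003 -0.0007] turn -0.1
```

```bash
python3 -m crank '[{"dx":0.01,"dy":0,"dz":0,"turn":0},{"dx":0.04,"dy":0,"dz":0,"turn":0},{"dx":0.07,"dy":0,"dz":0,"turn":0},{"dx":0.09,"dy":0,"dz":0,"turn":0},{"dx":0.1,"dy":0,"dz":0,"turn":0},{"dx":0.1,"dy":0,"dz":0,"turn":0},{"dx":0.1,"dy":0,"dz":0,"turn":0},{"dx":0.1,"dy":0,"dz":0,"turn":0}]' >/dev/null
python3 d.py .6395 -.049 .103 88.5
python3 -m crank '[{"dx":0,"dy":0,"dz":0,"turn":0},{"dx":0,"dy":0,"dz":0,"turn":0},{"dx":0,"dy":0,"dz":0,"turn":0},{"dx":0,"dy":0,"dz":0,"turn":0},{"dx":0,"dy":0,"dz":0,"turn":0},{"dx":0,"dy":0,"dz":0,"turn":0}]' 0.035 50 >/dev/null
python3 d.py
python3 -m crank '[{"dx":-0.015,"dy":0,"dz":0,"turn":0},{"dx":-0.04,"dy":0,"dz":0,"turn":0},{"dx":-0.08,"dy":0,"dz":0,"turn":0},{"dx":-0.12,"dy":0,"dz":0,"turn":0},{"dx":-0.16,"dy":0,"dz":0,"turn":0},{"dx":-0.185,"dy":0,"dz":0,"turn":0},{"dx":-0.2,"dy":0,"dz":0,"turn":0},{"dx":-0.2,"dy":0,"dz":0,"turn":0}]' > /dev/null
python3 d.py .480 .20 .302 88.5 .378 .315 .302 88.5
```

```text
t 20.65 pos [ 0.6399 -0.0495  0.1027] head 88.4 w 0.0723 F [0.1 0.1 0.1] tilt [0.0018 0.0001] j [ 0.15  0.89 -0.27  1.62  0.33  0.68  1.26]
d [-0.0003  0.0005 -0.0004] turn -0.1
t 21.4 pos [ 0.6397 -0.0493  0.1026] head 88.41 w 0.0494 F [-1.2  0.5  5.9] tilt [0.0012 0.0002] j [ 0.15  0.89 -0.27  1.62  0.33  0.68  1.26]
t 22.4 pos [ 0.6394 -0.0495  0.3024] head 88.4 w 0.0488 F [-0.9 -0.3 -2.9] tilt [ 0.0012 -0.    ] j [ 0.19  0.66 -0.34  1.43  0.23  1.09  1.35]
d [ 2.000e-04  2.450e-01 -1.663e-01] turn -0.1
d [ 1.000e-04  3.571e-01 -2.714e-01] turn -0.1
```

```bash
python3 -m crank '[{"dx":0,"dy":0.02,"dz":-0.012,"turn":0},{"dx":0,"dy":0.05,"dz":-0.03,"turn":0},{"dx":0,"dy":0.085,"dz":-0.055,"turn":0},{"dx":0,"dy":0.12,"dz":-0.08,"turn":0},{"dx":0,"dy":0.155,"dz":-0.105,"turn":0},{"dx":0,"dy":0.19,"dz":-0.13,"turn":0},{"dx":0,"dy":0.22,"dz":-0.15,"turn":0},{"dx":0,"dy":0.25,"dz":-0.17,"turn":0},{"dx":0,"dy":0.28,"dz":-0.195,"turn":0},{"dx":0,"dy":0.31,"dz":-0.22,"turn":0}]' >/dev/null
python3 d.py .378 .315 .302 88.5
```

```text
t 23.65 pos [0.4264 0.2668 0.3005] head 88.4 w 0.0488 F [-0.6 -0.6 -2. ] tilt [-0.0024 -0.0016] j [-0.41  0.46 -0.37  1.84  0.21  0.88  0.67]
d [-0.0015  0.0469 -0.0497] turn -0.1
```

```bash
python3 -m crank '[{"dx":0,"dy":0.025,"dz":-0.02,"turn":0},{"dx":0,"dy":0.04,"dz":-0.04,"turn":0},{"dx":0,"dy":0.046,"dz":-0.048,"turn":0},{"dx":0,"dy":0.046,"dz":-0.048,"turn":0},{"dx":0.02,"dy":0.046,"dz":-0.048,"turn":0},{"dx":0.055,"dy":0.046,"dz":-0.048,"turn":0},{"dx":0.09,"dy":0.046,"dz":-0.048,"turn":0},{"dx":0.12,"dy":0.046,"dz":-0.048,"turn":0}]' >/dev/null
python3 d.py .378 .315 .1015 88.5
```

```text
t 24.65 pos [0.3826 0.3122 0.1803] head 88.25 w 0.0488 F [ 0.2  0.4 -4.3] tilt [ 0.0003 -0.0012] j [-0.6   0.62 -0.29  2.01  0.32  0.55  0.43]
d [ 0.0788  0.0027 -0.0047] turn -0.2
```

```bash
python3 -m crank '[{"dx":0.03,"dy":0.001,"dz":-0.002,"turn":0},{"dx":0.055,"dy":0.001,"dz":-0.002,"turn":0},{"dx":0.07,"dy":0.001,"dz":-0.002,"turn":0},{"dx":0.077,"dy":0.001,"dz":-0.002,"turn":0},{"dx":0.078,"dy":0.001,"dz":-0.002,"turn":0},{"dx":0.0785,"dy":0.001,"dz":-0.002,"turn":0},{"dx":0.0785,"dy":0.001,"dz":-0.002,"turn":0}]' >/dev/null
python3 d.py .378 .315 .0995 88.5
```

```text
t 25.52 pos [0.3796 0.3151 0.1038] head 88.39 w 0.049 F [-0.2  0.  -3.1] tilt [0.0009 0.0008] j [-0.67  0.76 -0.19  2.07  0.4   0.35  0.36]
d [ 0.0043 -0.0001 -0.0016] turn -0.1
```

```bash
python3 -m crank '[{"dx":0.002,"dy":0,"dz":0,"turn":0},{"dx":0.003,"dy":0,"dz":0,"turn":0},{"dx":0.004,"dy":0,"dz":0,"turn":0},{"dx":0.004,"dy":0,"dz":0,"turn":0}]' >/dev/null
python3 d.py
```

```text
t 26.02 pos [0.3793 0.315  0.0995] head 88.41 w 0.0487 F [ 0.3 -0.6  1.3] tilt [0.0003 0.0002] j [-0.67  0.76 -0.19  2.07  0.4   0.34  0.35]
```

```bash
python3 -m crank '[{"dx":0,"dy":0,"dz":0,"turn":0},{"dx":0,"dy":0,"dz":0,"turn":0},{"dx":0,"dy":0,"dz":0,"turn":0},{"dx":0,"dy":0,"dz":0,"turn":0}]' 0.072 >/dev/null
python3 -m crank '[{"dx":-0.03,"dy":0,"dz":0,"turn":0},{"dx":-0.08,"dy":0,"dz":0,"turn":0},{"dx":-0.14,"dy":0,"dz":0,"turn":0},{"dx":-0.18,"dy":0,"dz":0,"turn":0},{"dx":-0.2,"dy":0,"dz":0,"turn":0},{"dx":-0.2,"dy":0,"dz":0,"turn":0}]' 0.078 > /dev/null
python3 d.py .575 .0115 .28 88.5
```

```text
t 27.27 pos [0.3798 0.3154 0.3005] head 88.38 w 0.0782 F [-0.1 -0.4 -0.3] tilt [0.0027 0.0023] j [-0.53  0.45 -0.39  1.87  0.22  0.86  0.52]
d [ 0.0204 -0.2983  0.2036] turn -0.1
```

```bash
python3 -m crank '[{"dx":0,"dy":-0.04,"dz":0.03,"turn":0},{"dx":0,"dy":-0.085,"dz":0.06,"turn":0},{"dx":0,"dy":-0.13,"dz":0.09,"turn":0},{"dx":0,"dy":-0.175,"dz":0.12,"turn":0},{"dx":0,"dy":-0.22,"dz":0.15,"turn":0},{"dx":0,"dy":-0.26,"dz":0.18,"turn":0},{"dx":0.02,"dy":-0.298,"dz":0.204,"turn":0},{"dx":0.02,"dy":-0.298,"dz":0.204,"turn":0},{"dx":0.02,"dy":-0.298,"dz":0.204,"turn":0}]' >/dev/null
python3 - <<'E'
from h import *
np.set_printoptions(precision=4,suppress=True)
p,d=cams.capture('wrist');m=cams.camera_model('wrist');W=cloud('wrist',d,m)
cv2.imwrite('pics/w2.png',p[:,:,::-1]);np.save('pics/w2.npy',W)
hsv=cv2.cvtColor(p,cv2.COLOR_RGB2HSV).astype(int)
k=((hsv[...,0]>105)&(hsv[...,0]<130)&(hsv[...,1]>120)&(np.hypot(W[...,0]-.64,W[...,1]-.011)<.05)).astype(np.uint8)
cs,_=cv2.findContours(k,0,1);c=max(cs,key=cv2.contourArea);e=cv2.fitEllipse(c);print('lid ellipse',e)
print('centre',world('wrist',[e[0]],z=.051,m=m));P=W[(k>0)&(W[...,2]>.048)];print(P.min(0),P.max(0))
# dark seats
g=p.max(2);k=((g<60)&(W[...,2]<.012)&(W[...,2]>0)&(np.hypot(W[...,0]-.61,W[...,1]-.011)<.11)).astype(np.uint8)
N,L,st,c=cv2.connectedComponentsWithStats(k)
for i in range(1,N):
    if st[i,4]>300:
        cs,_=cv2.findContours((L==i).astype(np.uint8),0,1);e=cv2.fitEllipse(max(cs,key=cv2.contourArea));print(st[i],world('wrist',[e[0]],z=.006,m=m),e[1])
E
python3 d.py .641 .0113 .12 88.5
```

```text
lid ellipse ((321.05694580078125, 268.84027099609375), (46.75442123413086, 48.10928726196289), 92.72345733642578)
centre [[0.6406 0.011  0.051 ]]
[ 0.6153 -0.0153  0.0481] [0.6687 0.0371 0.0542]
[ 299  187   45   45 1528] [[0.5835 0.0128 0.006 ]] (43.110015869140625, 43.4923095703125)
[ 350  236   43   41 1378] [[0.6429 0.071  0.006 ]] (39.988182067871094, 42.206581115722656)
[ 252  238   42   38 1247] [[ 0.6402 -0.0483  0.006 ]] (37.197784423828125, 41.28245544433594)
t 28.45 pos [0.574  0.0129 0.2786] head 88.53 w 0.078 F [0.4 0.6 0.5] tilt [-0.0016  0.0011] j [ 0.11  0.59 -0.36  1.67  0.24  0.93  1.21]
d [ 1.585e-01 -1.000e-04  6.720e-02] turn 0.0
```

View pics/w2.png

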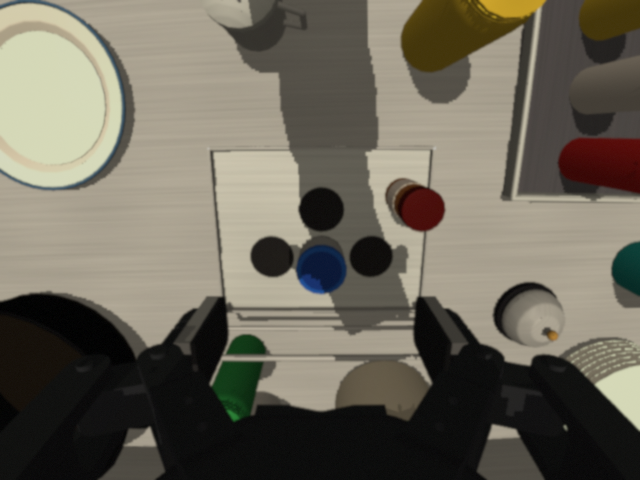

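The wrist view shows the three seats free: front (321,208), left (371,256) and right (272,256). The cup is at (321,269), and the bottles stand in the tray. Now the cup.

```bash
python3 -m crank '[{"dx":0.02,"dy":-0.001,"dz":0.03,"turn":0},{"dx":0.05,"dy":-0.001,"dz":0.06,"turn":0},{"dx":0.09,"dy":-0.001,"dz":0.067,"turn":0},{"dx":0.13,"dy":-0.001,"dz":0.067,"turn":0},{"dx":0.165,"dy":-0.001,"dz":0.067,"turn":0},{"dx":0.19,"dy":-0.001,"dz":0.067,"turn":0},{"dx":0.19,"dy":-0.001,"dz":0.067,"turn":0},{"dx":0.19,"dy":-0.001,"dz":0.067,"turn":0}]' >/dev/null
python3 d.py .641 .0112 .0255 88.5
```

```text
t 29.45 pos [0.6425 0.0097 0.0906] head 88.48 w 0.0781 F [ 0.2 -0.3  1. ] tilt [0.002  0.0009] j [ 0.06  0.91 -0.27  1.62  0.35  0.66  1.15]
d [ 0.0651  0.0014 -0.0017] turn -0.0
```

```bash
python3 -m crank '[{"dx":0.02,"dy":0.001,"dz":-0.001,"turn":0},{"dx":0.045,"dy":0.001,"dz":-0.001,"turn":0},{"dx":0.06,"dy":0.001,"dz":-0.001,"turn":0},{"dx":0.064,"dy":0.001,"dz":-0.001,"turn":0},{"dx":0.064,"dy":0.001,"dz":-0.001,"turn":0},{"dx":0.064,"dy":0.001,"dz":-0.001,"turn":0}]' >/dev/null
python3 d.py .641 .0112 .0255 88.5
python3 -m crank '[{"dx":0,"dy":0,"dz":0,"turn":0},{"dx":0,"dy":0,"dz":0,"turn":0},{"dx":0,"dy":0,"dz":0,"turn":0},{"dx":0,"dy":0,"dz":0,"turn":0},{"dx":0,"dy":0,"dz":0,"turn":0}]' 0.035 40 >/dev/null
python3 d.py
```

```text
t 30.2 pos [0.6416 0.0096 0.0262] head 88.4 w 0.078 F [ 0.5 -0.5 -0.2] tilt [0.0017 0.0003] j [ 0.04  1.   -0.24  1.63  0.38  0.55  1.12]
d [ 0.0007  0.0016 -0.0006] turn -0.1
t 30.82 pos [0.6412 0.0096 0.0261] head 88.4 w 0.0545 F [-1.3  0.1  5.6] tilt [0.001  0.0001] j [ 0.04  1.   -0.24  1.63  0.38  0.55  1.12]
```

```bash
python3 -m crank '[{"dx":-0.015,"dy":0,"dz":0,"turn":0},{"dx":-0.05,"dy":0,"dz":0,"turn":0},{"dx":-0.09,"dy":0,"dz":0,"turn":0},{"dx":-0.125,"dy":0,"dz":0,"turn":0},{"dx":-0.15,"dy":0,"dz":0,"turn":0},{"dx":-0.15,"dy":0,"dz":0,"turn":0}]' > /dev/null
python3 d.py .449 -.2935 .176 88.5
python3 -m crank '[{"dx":0,"dy":-0.025,"dz":-0.015,"turn":0},{"dx":0,"dy":-0.06,"dz":-0.035,"turn":0},{"dx":0,"dy":-0.095,"dz":-0.06,"turn":0},{"dx":0,"dy":-0.13,"dz":-0.085,"turn":0},{"dx":0,"dy":-0.165,"dz":-0.11,"turn":0},{"dx":0,"dy":-0.2,"dz":-0.135,"turn":0},{"dx":0,"dy":-0.235,"dz":-0.16,"turn":0},{"dx":0,"dy":-0.265,"dz":-0.18,"turn":0},{"dx":0,"dy":-0.29,"dz":-0.195,"turn":0},{"dx":0,"dy":-0.298,"dz":-0.2,"turn":0}]' >/dev/null
python3 d.py .449 -.2935 .0275 88.5
```

```text
t 31.57 pos [0.6423 0.0096 0.1779] head 88.39 w 0.0548 F [ 0.3 -0.4 -2.3] tilt [0.005  0.0006] j [ 0.08  0.79 -0.32  1.57  0.31  0.82  1.19]
d [ 0.0008 -0.3085 -0.1847] turn -0.1
t 32.83 pos [ 0.4305 -0.2843  0.1743] head 88.22 w 0.0546 F [ 0.2  0.1 -1.2] tilt [-0.0026  0.0004] j [ 0.72  0.66 -0.36  1.95  0.4   0.6   1.63]
d [ 0.1468 -0.0087  0.0192] turn -0.3
```

```bash
python3 -m crank '[{"dx":0.02,"dy":-0.005,"dz":0.01,"turn":0},{"dx":0.05,"dy":-0.0095,"dz":0.0165,"turn":0},{"dx":0.085,"dy":-0.0095,"dz":0.0165,"turn":0},{"dx":0.115,"dy":-0.0095,"dz":0.0165,"turn":0},{"dx":0.135,"dy":-0.0095,"dz":0.0165,"turn":0},{"dx":0.143,"dy":-0.0095,"dz":0.0165,"turn":0},{"dx":0.146,"dy":-0.0095,"dz":0.0165,"turn":0},{"dx":0.146,"dy":-0.0095,"dz":0.0165,"turn":0}]' >/dev/null
python3 d.py .449 -.2935 .026 88.5
```

```text
t 33.83 pos [ 0.4493 -0.2927  0.0297] head 88.42 w 0.0547 F [-0.3 -0.  -0.4] tilt [ 0.0009 -0.0001] j [ 0.61  0.92 -0.19  1.96  0.53  0.3   1.53]
d [ 0.0037 -0.0008 -0.0003] turn -0.1
```

```bash
python3 -m crank '[{"dx":0.002,"dy":0,"dz":0,"turn":0},{"dx":0.003,"dy":0,"dz":0,"turn":0},{"dx":0.0038,"dy":0,"dz":0,"turn":0},{"dx":0.0038,"dy":0,"dz":0,"turn":0}]' >/dev/null
python3 d.py
```

```text
t 34.33 pos [ 0.449  -0.2929  0.0261] head 88.4 w 0.0545 F [-0.8  0.3  4.9] tilt [ 0.0005 -0.0004] j [ 0.6   0.93 -0.18  1.97  0.53  0.3   1.52]
```

```bash
python3 -m crank '[{"dx":0,"dy":0,"dz":0,"turn":0},{"dx":0,"dy":0,"dz":0,"turn":0},{"dx":0,"dy":0,"dz":0,"turn":0},{"dx":0,"dy":0,"dz":0,"turn":0}]' 0.075 >/dev/null
python3 -m crank '[{"dx":-0.02,"dy":0,"dz":0,"turn":0},{"dx":-0.06,"dy":0,"dz":0,"turn":0},{"dx":-0.11,"dy":0,"dz":0,"turn":0},{"dx":-0.17,"dy":0,"dz":0,"turn":0},{"dx":-0.22,"dy":0,"dz":0,"turn":0},{"dx":-0.27,"dy":0,"dz":0,"turn":0},{"dx":-0.27,"dy":0,"dz":0,"turn":0}]' 0.072 > /dev/null
python3 - <<'E'
from h import *
np.set_printoptions(precision=4,suppress=True)
p,d=cams.capture('wrist');m=cams.camera_model('wrist');W=cloud('wrist',d,m)
cv2.imwrite('pics/w3.png',p[:,:,::-1])
hsv=cv2.cvtColor(p,cv2.COLOR_RGB2HSV).astype(int)
k=((hsv[...,0]>105)&(hsv[...,0]<130)&(hsv[...,1]>120)&(np.hypot(W[...,0]-.449,W[...,1]+.293)<.05)).astype(np.uint8)
cs,_=cv2.findContours(k,0,1);e=cv2.fitEllipse(max(cs,key=cv2.contourArea));print('lid',world('wrist',[e[0]],z=.051,m=m))
k=(W[...,2]>.012)&(W[...,2]<.022)&(np.hypot(W[...,0]-.449,W[...,1]+.293)<.12);P=W[k];print('rim',P.min(0),P.max(0),circ(P))
E
python3 d.py .378 .315 .30 88.5
```

```text
lid [[ 0.4452 -0.293   0.051 ]]
rim [ 0.3471 -0.3941  0.012 ] [ 0.5466 -0.1943  0.022 ] (array([ 0.4468, -0.294 ]), np.float64(0.09600587748899922))
t 35.75 pos [ 0.4495 -0.2932  0.297 ] head 88.38 w 0.072 F [-0.5 -0.2 -0.3] tilt [ 0.003 -0.002] j [ 0.78  0.53 -0.47  1.75  0.29  0.93  1.74]
d [-0.0044  0.6059 -0.0886] turn -0.1
```

View pics/w3.png

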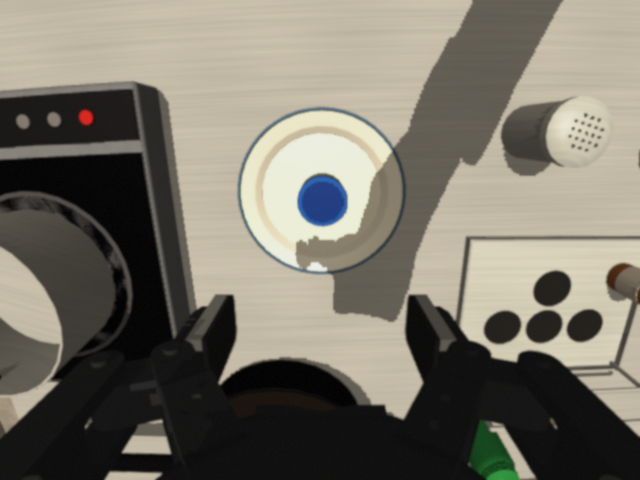

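The cup (322,201) stands in the middle of the plate, lid within 2 mm of the rim circle's centre. The white bottle goes back first.

```bash
python3 -m crank '[{"dx":0,"dy":0.05,"dz":0.01,"turn":0},{"dx":0,"dy":0.11,"dz":0.02,"turn":0},{"dx":0,"dy":0.17,"dz":0.02,"turn":0},{"dx":0,"dy":0.23,"dz":0.02,"turn":0},{"dx":0,"dy":0.29,"dz":0.02,"turn":0},{"dx":0,"dy":0.35,"dz":0.01,"turn":0},{"dx":0,"dy":0.41,"dz":0,"turn":0},{"dx":0,"dy":0.47,"dz":0,"turn":0},{"dx":0,"dy":0.53,"dz":-0.01,"turn":0},{"dx":0,"dy":0.57,"dz":-0.01,"turn":0}]' >/dev/null
python3 d.py .4567 .3126 .20 88.4
```

```text
t 37.0 pos [0.4526 0.28   0.2939] head 88.64 w 0.0718 F [ 0.6  0.  -0.4] tilt [-0.0031 -0.0008] j [-0.34  0.53 -0.48  1.76  0.29  0.93  0.61]
d [0.0939 0.0328 0.0036] turn 0.2
```

```bash
python3 -m crank '[{"dx":0.02,"dy":0.025,"dz":0.003,"turn":0.2},{"dx":0.05,"dy":0.033,"dz":0.0035,"turn":0.2},{"dx":0.08,"dy":0.033,"dz":0.0035,"turn":0.2},{"dx":0.09,"dy":0.033,"dz":0.0035,"turn":0.2},{"dx":0.09,"dy":0.033,"dz":0.0035,"turn":0.2},{"dx":0.09,"dy":0.033,"dz":0.0035,"turn":0.2}]' >/dev/null
python3 d.py .4567 .3126 .1005 88.4
```

```text
t 37.75 pos [0.4596 0.3105 0.2063] head 88.18 w 0.0719 F [-0.5  0.6 -0.5] tilt [0.0012 0.001 ] j [-0.43  0.66 -0.42  1.81  0.38  0.75  0.49]
d [ 0.1058  0.0019 -0.0031] turn -0.2
```

```bash
python3 -m crank '[{"dx":0.02,"dy":0.0015,"dz":-0.002,"turn":-0.2},{"dx":0.05,"dy":0.0015,"dz":-0.002,"turn":-0.2},{"dx":0.08,"dy":0.0015,"dz":-0.002,"turn":-0.2},{"dx":0.097,"dy":0.0015,"dz":-0.002,"turn":-0.2},{"dx":0.105,"dy":0.0015,"dz":-0.002,"turn":-0.2},{"dx":0.105,"dy":0.0015,"dz":-0.002,"turn":-0.2},{"dx":0.105,"dy":0.0015,"dz":-0.002,"turn":-0.2},{"dx":0.105,"dy":0.0015,"dz":-0.002,"turn":-0.2}]' >/dev/null
python3 d.py .4567 .3126 .1005 88.4
```

```text
t 38.75 pos [0.4576 0.3121 0.1013] head 88.39 w 0.0715 F [ 0.2 -0.4 -0.2] tilt [0.0012 0.001 ] j [-0.49  0.81 -0.32  1.89  0.48  0.51  0.4 ]
d [ 0.0008  0.0005 -0.001 ] turn -0.0
```

```bash
python3 -m crank '[{"dx":0,"dy":0,"dz":0,"turn":0},{"dx":0,"dy":0,"dz":0,"turn":0},{"dx":0,"dy":0,"dz":0,"turn":0},{"dx":0,"dy":0,"dz":0,"turn":0},{"dx":0,"dy":0,"dz":0,"turn":0},{"dx":0,"dy":0,"dz":0,"turn":0}]' 0.035 50 >/dev/null
python3 d.py
python3 -m crank '[{"dx":-0.015,"dy":0,"dz":0,"turn":0},{"dx":-0.04,"dy":0,"dz":0,"turn":0},{"dx":-0.08,"dy":0,"dz":0,"turn":0},{"dx":-0.12,"dy":0,"dz":0,"turn":0},{"dx":-0.16,"dy":0,"dz":0,"turn":0},{"dx":-0.185,"dy":0,"dz":0,"turn":0},{"dx":-0.2,"dy":0,"dz":0,"turn":0},{"dx":-0.2,"dy":0,"dz":0,"turn":0}]' > /dev/null
python3 d.py .645 .0708 .302 88.4
```

```text
t 39.5 pos [0.4575 0.3123 0.1012] head 88.41 w 0.0486 F [-1.  -0.2  5.5] tilt [0.0011 0.001 ] j [-0.5   0.81 -0.32  1.89  0.48  0.51  0.4 ]
t 40.5 pos [0.4573 0.3118 0.3011] head 88.4 w 0.0488 F [-0.6 -0.3 -3.7] tilt [0.0009 0.0007] j [-0.39  0.55 -0.48  1.7   0.3   0.97  0.57]
d [-0.0009 -0.2356  0.1944] turn -0.0
```

```bash
python3 -m crank '[{"dx":0,"dy":-0.02,"dz":0.014,"turn":0},{"dx":0,"dy":-0.05,"dz":0.037,"turn":0},{"dx":0,"dy":-0.08,"dz":0.064,"turn":0},{"dx":0,"dy":-0.11,"dz":0.09,"turn":0},{"dx":0,"dy":-0.14,"dz":0.115,"turn":0},{"dx":0,"dy":-0.17,"dz":0.14,"turn":0},{"dx":0,"dy":-0.20,"dz":0.165,"turn":0},{"dx":0,"dy":-0.225,"dz":0.185,"turn":0},{"dx":0,"dy":-0.2356,"dz":0.194,"turn":0},{"dx":0,"dy":-0.2356,"dz":0.194,"turn":0}]' >/dev/null
python3 -m crank '[{"dx":0.03,"dy":-0.2356,"dz":0.194,"turn":0}]' >/dev/null 2>&1 </dev/null & sleep 0; kill $! 2>/dev/null; wait; python3 d.py .645 .0708 .112 88.4
```

```text
t 41.75 pos [0.6441 0.0705 0.2992] head 88.35 w 0.0487 F [ 0.8  1.4 -2.3] tilt [-0.0022  0.    ] j [ 0.06  0.69 -0.46  1.4   0.32  1.13  1.09]
d [0.1872 0.0004 0.0013] turn -0.1
```

That command line contained a stray second move of mine. The clock shows it never ran: 41.75 = 40.5 + 10 rows. Now the descent.

```bash
python3 -m crank '[{"dx":0.02,"dy":0,"dz":0,"turn":0},{"dx":0.055,"dy":0,"dz":0,"turn":0},{"dx":0.09,"dy":0,"dz":0,"turn":0},{"dx":0.125,"dy":0,"dz":0,"turn":0},{"dx":0.155,"dy":0,"dz":0,"turn":0},{"dx":0.175,"dy":0,"dz":0,"turn":0},{"dx":0.186,"dy":0,"dz":0,"turn":0},{"dx":0.186,"dy":0,"dz":0,"turn":0},{"dx":0.186,"dy":0,"dz":0,"turn":0},{"dx":0.186,"dy":0,"dz":0,"turn":0}]' >/dev/null; python3 d.py .645 .0708 .104 88.4
```

```text
t 43.0 pos [0.6453 0.071  0.1156] head 88.39 w 0.0489 F [-0.1  0.2 -2.2] tilt [0.0019 0.0005] j [ 0.02  0.89 -0.38  1.58  0.44  0.75  0.98]
d [ 0.0116 -0.0002 -0.0003] turn -0.0
```

```bash
python3 -m crank '[{"dx":0.005,"dy":0,"dz":0,"turn":0},{"dx":0.009,"dy":0,"dz":0,"turn":0},{"dx":0.0115,"dy":0,"dz":0,"turn":0},{"dx":0.0118,"dy":0,"dz":0,"turn":0},{"dx":0.0118,"dy":0,"dz":0,"turn":0}]' >/dev/null; python3 d.py .645 .0708 .104 88.4
```

```text
t 43.62 pos [0.645  0.0709 0.1042] head 88.39 w 0.049 F [-2.4  0.9  8.2] tilt [ 0.0013 -0.0003] j [ 0.02  0.91 -0.38  1.59  0.45  0.73  0.98]
d [ 0.0002 -0.0001 -0.    ] turn -0.0
```

Seated. Release it and go to yellow at (0.3795, 0.315).

```bash
python3 -m crank '[{"dx":0,"dy":0,"dz":0,"turn":0},{"dx":0,"dy":0,"dz":0,"turn":0},{"dx":0,"dy":0,"dz":0,"turn":0},{"dx":0,"dy":0,"dz":0,"turn":0}]' 0.072 >/dev/null
python3 -m crank '[{"dx":-0.03,"dy":0,"dz":0,"turn":0},{"dx":-0.08,"dy":0,"dz":0,"turn":0},{"dx":-0.14,"dy":0,"dz":0,"turn":0},{"dx":-0.18,"dy":0,"dz":0,"turn":0},{"dx":-0.2,"dy":0,"dz":0,"turn":0},{"dx":-0.2,"dy":0,"dz":0,"turn":0}]' > /dev/null
python3 d.py .380 .315 .30 88.4
```

```text
t 44.88 pos [0.6454 0.0712 0.3044] head 88.4 w 0.0718 F [-0.2 -0.3 -0.2] tilt [0.0037 0.0008] j [ 0.06  0.69 -0.47  1.4   0.32  1.13  1.09]
d [ 0.0036  0.2363 -0.2721] turn -0.0
```

```bash
python3 -m crank '[{"dx":0,"dy":0.03,"dz":-0.03,"turn":0},{"dx":0,"dy":0.06,"dz":-0.07,"turn":0},{"dx":0,"dy":0.095,"dz":-0.11,"turn":0},{"dx":0,"dy":0.13,"dz":-0.15,"turn":0},{"dx":0,"dy":0.165,"dz":-0.19,"turn":0},{"dx":0,"dy":0.2,"dz":-0.23,"turn":0},{"dx":0,"dy":0.225,"dz":-0.26,"turn":0},{"dx":0,"dy":0.2363,"dz":-0.272,"turn":0},{"dx":0,"dy":0.2363,"dz":-0.272,"turn":0},{"dx":0,"dy":0.2363,"dz":-0.272,"turn":0}]' >/dev/null
python3 -m crank '[{"dx":0.03,"dy":0,"dz":0,"turn":0},{"dx":0.07,"dy":0,"dz":0,"turn":0},{"dx":0.1,"dy":0,"dz":0,"turn":0},{"dx":0.11,"dy":0,"dz":0,"turn":0},{"dx":0.11,"dy":0,"dz":0,"turn":0},{"dx":0.11,"dy":0,"dz":0,"turn":0}]' >/dev/null
python3 d.py .3795 .315 .0995 88.4
```

```text
t 46.88 pos [0.3801 0.315  0.1937] head 88.36 w 0.0718 F [-0.7 -0.4  0.7] tilt [0.0016 0.0015] j [-0.52  0.61 -0.41  2.    0.42  0.61  0.33]
d [ 0.0942 -0.0002 -0.0007] turn -0.0
```

```bash
python3 -m crank '[{"dx":0.015,"dy":0,"dz":0,"turn":0},{"dx":0.045,"dy":0,"dz":0,"turn":0},{"dx":0.07,"dy":0,"dz":0,"turn":0},{"dx":0.086,"dy":0,"dz":0,"turn":0},{"dx":0.0935,"dy":0,"dz":0,"turn":0},{"dx":0.0935,"dy":0,"dz":0,"turn":0},{"dx":0.0935,"dy":0,"dz":0,"turn":0},{"dx":0.0935,"dy":0,"dz":0,"turn":0}]' >/dev/null
python3 d.py .3793 .315 .0995 88.4
python3 -m crank '[{"dx":0,"dy":0,"dz":0,"turn":0},{"dx":0,"dy":0,"dz":0,"turn":0},{"dx":0,"dy":0,"dz":0,"turn":0},{"dx":0,"dy":0,"dz":0,"turn":0},{"dx":0,"dy":0,"dz":0,"turn":0},{"dx":0,"dy":0,"dz":0,"turn":0}]' 0.035 50 >/dev/null
python3 d.py
python3 -m crank '[{"dx":-0.015,"dy":0,"dz":0,"turn":0},{"dx":-0.04,"dy":0,"dz":0,"turn":0},{"dx":-0.08,"dy":0,"dz":0,"turn":0},{"dx":-0.12,"dy":0,"dz":0,"turn":0},{"dx":-0.16,"dy":0,"dz":0,"turn":0},{"dx":-0.185,"dy":0,"dz":0,"turn":0},{"dx":-0.2,"dy":0,"dz":0,"turn":0},{"dx":-0.2,"dy":0,"dz":0,"turn":0}]' > /dev/null
python3 d.py .640 -.049 .302 88.4
```

```text
t 47.88 pos [0.3796 0.3149 0.0998] head 88.4 w 0.0719 F [-0.3 -1.3 -0.1] tilt [0.0009 0.001 ] j [-0.62  0.77 -0.27  2.07  0.54  0.37  0.21]
d [ 0.0003  0.0001 -0.0003] turn -0.0
t 48.62 pos [0.3795 0.315  0.0998] head 88.41 w 0.0488 F [-0.2 -0.3  5.3] tilt [0.0009 0.0008] j [-0.62  0.77 -0.27  2.07  0.54  0.37  0.21]
t 49.62 pos [0.3794 0.3146 0.2997] head 88.39 w 0.0486 F [-0.3  0.4 -3.2] tilt [0.0012 0.0008] j [-0.44  0.47 -0.52  1.86  0.29  0.88  0.44]
d [-0.0023 -0.3561  0.2707] turn -0.0
```

```bash
python3 -m crank '[{"dx":-0.002,"dy":-0.02,"dz":0.016,"turn":0},{"dx":-0.002,"dy":-0.05,"dz":0.04,"turn":0},{"dx":-0.002,"dy":-0.085,"dz":0.066,"turn":0},{"dx":-0.002,"dy":-0.12,"dz":0.092,"turn":0},{"dx":-0.002,"dy":-0.155,"dz":0.118,"turn":0},{"dx":-0.002,"dy":-0.19,"dz":0.144,"turn":0},{"dx":-0.002,"dy":-0.225,"dz":0.17,"turn":0},{"dx":-0.002,"dy":-0.26,"dz":0.196,"turn":0},{"dx":-0.002,"dy":-0.295,"dz":0.222,"turn":0},{"dx":-0.002,"dy":-0.325,"dz":0.247,"turn":0}]' >/dev/null
python3 -m crank '[{"dx":0,"dy":-0.02,"dz":0.015,"turn":0},{"dx":0,"dy":-0.0311,"dz":0.0237,"turn":0},{"dx":0,"dy":-0.0311,"dz":0.0237,"turn":0},{"dx":0,"dy":-0.0311,"dz":0.0237,"turn":0}]' >/dev/null
python3 d.py .640 -.049 .112 88.4
```

```text
t 51.38 pos [ 0.6391 -0.0471  0.3009] head 88.53 w 0.0488 F [-0.7  0.2 -2.8] tilt [-0.0012  0.0012] j [ 0.26  0.68 -0.48  1.42  0.33  1.12  1.26]
d [ 0.1889 -0.0021  0.0012] turn 0.1
```

```bash
python3 -m crank '[{"dx":0.02,"dy":-0.0015,"dz":0,"turn":0},{"dx":0.055,"dy":-0.0015,"dz":0,"turn":0},{"dx":0.09,"dy":-0.0015,"dz":0,"turn":0},{"dx":0.125,"dy":-0.0015,"dz":0,"turn":0},{"dx":0.155,"dy":-0.0015,"dz":0,"turn":0},{"dx":0.175,"dy":-0.0015,"dz":0,"turn":0},{"dx":0.187,"dy":-0.0015,"dz":0,"turn":0},{"dx":0.187,"dy":-0.0015,"dz":0,"turn":0},{"dx":0.187,"dy":-0.0015,"dz":0,"turn":0},{"dx":0.187,"dy":-0.0015,"dz":0,"turn":0}]' >/dev/null; python3 d.py .640 -.049 .1025 88.4
```

```text
t 52.62 pos [ 0.6406 -0.0504  0.1153] head 88.39 w 0.0486 F [-0.3  0.5 -2.4] tilt [0.0021 0.0001] j [ 0.22  0.89 -0.4   1.6   0.46  0.74  1.15]
d [ 0.0128  0.0014 -0.0007] turn -0.0
```

```bash
python3 -m crank '[{"dx":0.005,"dy":0.0014,"dz":-0.0005,"turn":0},{"dx":0.009,"dy":0.0014,"dz":-0.0005,"turn":0},{"dx":0.012,"dy":0.0014,"dz":-0.0005,"turn":0},{"dx":0.013,"dy":0.0014,"dz":-0.0005,"turn":0},{"dx":0.013,"dy":0.0014,"dz":-0.0005,"turn":0}]' >/dev/null; python3 d.py .640 -.049 .1025 88.4
```

```text
t 53.25 pos [ 0.6397 -0.0488  0.1029] head 88.4 w 0.0488 F [-4.4 -0.1 10.1] tilt [ 0.001  -0.0003] j [ 0.21  0.9  -0.39  1.61  0.47  0.72  1.14]
d [ 0.0004 -0.0002  0.0003] turn -0.0
```

Seated. Release it and go to red at (0.5303, 0.311).

```bash
python3 -m crank '[{"dx":0,"dy":0,"dz":0,"turn":0},{"dx":0,"dy":0,"dz":0,"turn":0},{"dx":0,"dy":0,"dz":0,"turn":0},{"dx":0,"dy":0,"dz":0,"turn":0}]' 0.072 >/dev/null
python3 -m crank '[{"dx":-0.03,"dy":0,"dz":0,"turn":0},{"dx":-0.08,"dy":0,"dz":0,"turn":0},{"dx":-0.14,"dy":0,"dz":0,"turn":0},{"dx":-0.18,"dy":0,"dz":0,"turn":0},{"dx":-0.2,"dy":0,"dz":0,"turn":0},{"dx":-0.2,"dy":0,"dz":0,"turn":0}]' > /dev/null
python3 d.py .5305 .3112 .30 88.4
```

```text
t 54.5 pos [ 0.6403 -0.0488  0.3028] head 88.39 w 0.0724 F [ 0.3 -0.3 -0.3] tilt [0.0037 0.0001] j [ 0.26  0.68 -0.49  1.42  0.33  1.12  1.26]
d [ 0.0025  0.3568 -0.1199] turn -0.0
```

```bash
python3 -m crank '[{"dx":0,"dy":0.04,"dz":-0.013,"turn":0},{"dx":0,"dy":0.09,"dz":-0.03,"turn":0},{"dx":0,"dy":0.14,"dz":-0.047,"turn":0},{"dx":0,"dy":0.19,"dz":-0.064,"turn":0},{"dx":0,"dy":0.24,"dz":-0.081,"turn":0},{"dx":0,"dy":0.29,"dz":-0.098,"turn":0},{"dx":0,"dy":0.335,"dz":-0.112,"turn":0},{"dx":0,"dy":0.3568,"dz":-0.12,"turn":0},{"dx":0,"dy":0.3568,"dz":-0.12,"turn":0},{"dx":0,"dy":0.3568,"dz":-0.12,"turn":0}]' >/dev/null
python3 -m crank '[{"dx":0.03,"dy":0,"dz":0,"turn":0},{"dx":0.07,"dy":0,"dz":0,"turn":0},{"dx":0.1,"dy":0,"dz":0,"turn":0},{"dx":0.11,"dy":0,"dz":0,"turn":0},{"dx":0.11,"dy":0,"dz":0,"turn":0},{"dx":0.11,"dy":0,"dz":0,"turn":0}]' >/dev/null
python3 d.py .5305 .3112 .1 88.4
```

```text
t 56.5 pos [0.5304 0.3113 0.1926] head 88.36 w 0.0722 F [ 0.1  0.4 -0.4] tilt [0.0021 0.0015] j [-0.37  0.75 -0.43  1.64  0.4   0.83  0.58]
d [ 0.0926 -0.0002 -0.    ] turn -0.0
```

```bash
python3 -m crank '[{"dx":0.015,"dy":0,"dz":0,"turn":0},{"dx":0.045,"dy":0,"dz":0,"turn":0},{"dx":0.07,"dy":0,"dz":0,"turn":0},{"dx":0.085,"dy":0,"dz":0,"turn":0},{"dx":0.092,"dy":0,"dz":0,"turn":0},{"dx":0.092,"dy":0,"dz":0,"turn":0},{"dx":0.092,"dy":0,"dz":0,"turn":0},{"dx":0.092,"dy":0,"dz":0,"turn":0}]' >/dev/null
python3 d.py .5305 .3112 .1 88.4
python3 -m crank '[{"dx":0,"dy":0,"dz":0,"turn":0},{"dx":0,"dy":0,"dz":0,"turn":0},{"dx":0,"dy":0,"dz":0,"turn":0},{"dx":0,"dy":0,"dz":0,"turn":0},{"dx":0,"dy":0,"dz":0,"turn":0},{"dx":0,"dy":0,"dz":0,"turn":0}]' 0.035 50 >/dev/null
python3 d.py
python3 -m crank '[{"dx":-0.015,"dy":0,"dz":0,"turn":0},{"dx":-0.04,"dy":0,"dz":0,"turn":0},{"dx":-0.08,"dy":0,"dz":0,"turn":0},{"dx":-0.12,"dy":0,"dz":0,"turn":0},{"dx":-0.16,"dy":0,"dz":0,"turn":0},{"dx":-0.185,"dy":0,"dz":0,"turn":0},{"dx":-0.2,"dy":0,"dz":0,"turn":0},{"dx":-0.2,"dy":0,"dz":0,"turn":0}]' > /dev/null
python3 d.py .5833 .0126 .302 88.4
```

```text
t 57.5 pos [0.5298 0.3114 0.1   ] head 88.4 w 0.072 F [-1.  -0.4  0.2] tilt [0.0012 0.0009] j [-0.4   0.88 -0.36  1.7   0.47  0.65  0.52]
d [-0.     -0.0001  0.0007] turn 0.0
t 58.25 pos [0.5297 0.3114 0.0999] head 88.4 w 0.0486 F [0.2 0.4 4.5] tilt [0.001  0.0007] j [-0.4   0.88 -0.36  1.7   0.47  0.65  0.52]
t 59.25 pos [0.5295 0.3111 0.2998] head 88.4 w 0.0487 F [-0.1  0.4 -2.7] tilt [0.001  0.0007] j [-0.34  0.64 -0.48  1.51  0.32  1.07  0.65]
d [-0.0023 -0.2969  0.0621] turn 0.0
```

```bash
python3 -m crank '[{"dx":-0.002,"dy":-0.02,"dz":0.004,"turn":0},{"dx":-0.002,"dy":-0.055,"dz":0.011,"turn":0},{"dx":-0.002,"dy":-0.095,"dz":0.02,"turn":0},{"dx":-0.002,"dy":-0.135,"dz":0.028,"turn":0},{"dx":-0.002,"dy":-0.175,"dz":0.036,"turn":0},{"dx":-0.002,"dy":-0.215,"dz":0.044,"turn":0},{"dx":-0.002,"dy":-0.25,"dz":0.052,"turn":0},{"dx":-0.002,"dy":-0.28,"dz":0.059,"turn":0},{"dx":-0.002,"dy":-0.297,"dz":0.0615,"turn":0},{"dx":-0.002,"dy":-0.297,"dz":0.0615,"turn":0}]' >/dev/null
python3 -m crank '[{"dx":0.02,"dy":0,"dz":0,"turn":0},{"dx":0.055,"dy":0,"dz":0,"turn":0},{"dx":0.09,"dy":0,"dz":0,"turn":0},{"dx":0.125,"dy":0,"dz":0,"turn":0},{"dx":0.155,"dy":0,"dz":0,"turn":0},{"dx":0.175,"dy":0,"dz":0,"turn":0},{"dx":0.187,"dy":0,"dz":0,"turn":0},{"dx":0.187,"dy":0,"dz":0,"turn":0},{"dx":0.187,"dy":0,"dz":0,"turn":0},{"dx":0.187,"dy":0,"dz":0,"turn":0}]' >/dev/null; python3 d.py .5828 .0126 .1025 88.4
```

```text
t 61.75 pos [0.5832 0.0126 0.1151] head 88.4 w 0.0489 F [ 0.5 -0.1 -2.7] tilt [0.0018 0.0003] j [ 0.11  0.82 -0.37  1.79  0.49  0.61  0.99]
d [ 0.0126 -0.     -0.0004] turn -0.0
```

```bash
python3 -m crank '[{"dx":0.005,"dy":0,"dz":0,"turn":0},{"dx":0.009,"dy":0,"dz":0,"turn":0},{"dx":0.012,"dy":0,"dz":0,"turn":0},{"dx":0.0128,"dy":0,"dz":0,"turn":0},{"dx":0.0128,"dy":0,"dz":0,"turn":0}]' >/dev/null; python3 d.py .5828 .0126 .1025 88.4
```

```text
t 62.38 pos [0.5828 0.0125 0.1028] head 88.4 w 0.0486 F [-3.1 -0.  10.2] tilt [ 0.001  -0.0006] j [ 0.11  0.84 -0.36  1.8   0.5   0.59  0.98]
d [ 0.0003  0.0001 -0.    ] turn 0.0
```

Release it, rise, back off to (0.50, 0.013, 0.32) and check.

```bash
python3 -m crank '[{"dx":0,"dy":0,"dz":0,"turn":0},{"dx":0,"dy":0,"dz":0,"turn":0},{"dx":0,"dy":0,"dz":0,"turn":0},{"dx":0,"dy":0,"dz":0,"turn":0}]' 0.072 >/dev/null
python3 -m crank '[{"dx":-0.03,"dy":0,"dz":0,"turn":0},{"dx":-0.08,"dy":0,"dz":0,"turn":0},{"dx":-0.14,"dy":0,"dz":0,"turn":0},{"dx":-0.18,"dy":0,"dz":0,"turn":0},{"dx":-0.2,"dy":0,"dz":-0.03,"turn":0},{"dx":-0.2,"dy":0,"dz":-0.035,"turn":0},{"dx":-0.2,"dy":0,"dz":-0.035,"turn":0},{"dx":-0.2,"dy":0,"dz":-0.035,"turn":0}]' > /dev/null
python3 - <<'E'
from h import *
from scipy.optimize import least_squares
np.set_printoptions(precision=4,suppress=True)
p,d=cams.capture('wrist');m=cams.camera_model('wrist');W=cloud('wrist',d,m)
cv2.imwrite('pics/w4.png',p[:,:,::-1])
s,_=cams.capture('side');cv2.imwrite('pics/side4.png',s[:,:,::-1])
def fit(c,r,z0,z1,R):
    P=W[(np.hypot(W[...,0]-c[0],W[...,1]-c[1])<R)&(W[...,2]>z0)&(W[...,2]<z1)]
    return least_squares(lambda q:np.hypot(P[:,0]-q[0],P[:,1]-q[1])-r,c,loss='soft_l1',f_scale=.001).x
for n,c in dict(red=(.5844,.0127),white=(.644,.0719),yellow=(.6403,-.0493)).items():
    print(n,'before',c,'now',fit(c,.025,.03,.115,.032),'low',fit(c,.025,.015,.06,.032),'high',fit(c,.025,.08,.115,.032))
print('jar before .569 .1056 now',fit((.569,.1056),.0205,.02,.09,.03))
E
python3 d.py
```

```text
red before (0.5844, 0.0127) now [0.5856 0.0123] low [0.5857 0.0123] high [0.5856 0.0123]
white before (0.644, 0.0719) now [0.6446 0.0728] low [0.645  0.0726] high [0.6442 0.0728]
yellow before (0.6403, -0.0493) now [ 0.6407 -0.0491] low [ 0.6411 -0.0489] high [ 0.6404 -0.0491]
jar before .569 .1056 now [0.5691 0.1052]
t 63.98 pos [0.5478 0.0133 0.3004] head 88.39 w 0.0718 F [-0.4 -0.8  0.7] tilt [-0.0013  0.0003] j [ 0.21  0.55 -0.51  1.71  0.31  0.97  1.12]
```

View pics/side4.png

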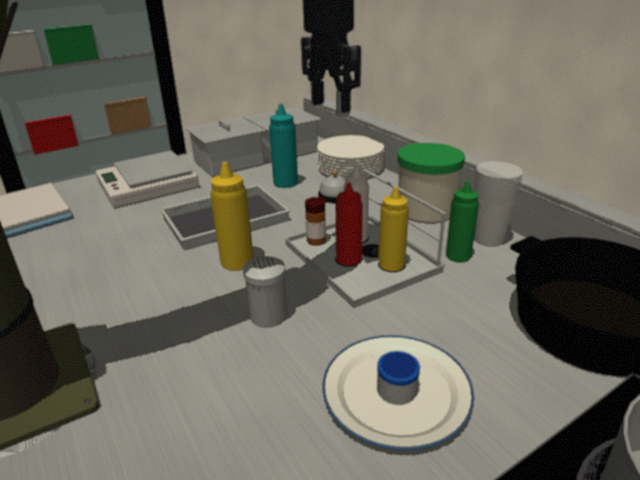

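View pics/w4.png

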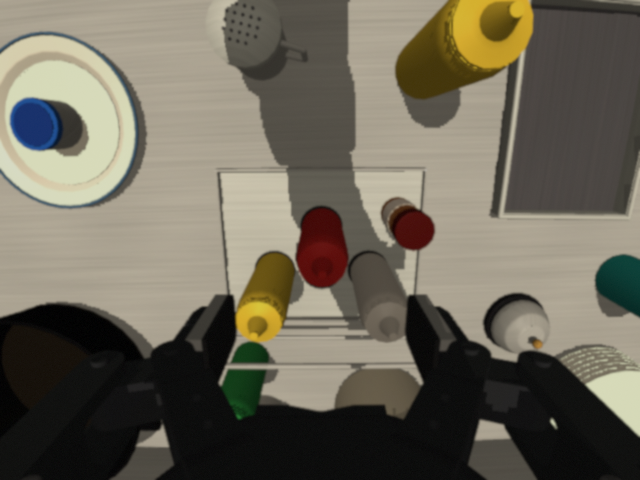

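The side view shows the cup on the plate at (398,375), red (348,228), yellow (393,235) and white behind them, all upright, with the jar (315,222) and shaker (265,292) unmoved. The wrist view agrees: red (322,248), yellow (266,297), white (377,297), within 1.3 mm of their starting fits. Handing in.

```bash
python3 -c "
from plant import workorder;print(workorder.sign_off())"
```

```text
the job is handed in; nothing more can be done
None
```

The job is done and handed in at about 64 s of the 128 s allowed. I stood the red, white and yellow bottles on the baking tray and set the cup in the middle of the plate. Then I put the bottles back upright: white on the left seat, yellow on the right and red in front.

**Last checks:**
- **Bottles:** all three stand upright within about 1.3 mm of where they were first measured; red is furthest off, about 1.2 mm farther from the robot.
- **Cup:** its lid centre was within about 2 mm of the plate centre when measured just after placing. The final side view still shows it upright there.
- **Bystanders:** the spice jar measured within 0.5 mm of before. The dredge shaker and call bell look unmoved in the pictures, but I did not measure them.
- **Forces:** the force readings I took between moves stayed around 11 N or less. I did not log them during the moves.

**Disagreements and slips:**
- The top and wrist cameras disagreed by about 2–5 mm on the bottle positions at the start. I returned the bottles using the arm poses recorded when I picked them up.
- I typed one shift toward the plate 15 mm too far and corrected it before lowering the cup.
- A stray second move slipped into one command line; the clock showed it never ran.

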